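Put the short turning tool away and click the slide cover shut

ROBOT

A 6-joint arm with a two-finger parallel gripper is mounted at the origin on the work surface. World frame = base frame: x ahead of the robot, y to its left, z up, the work surface at z = 0. Lengths are in m, angles in degrees, forces in N, time in s.
With the tool pointing down it reaches from about 0.3 to 0.75 m from the base axis. Payload 8.5 kg.
Tool frame: the origin (TCP) lies on the centre line of the jaws, within the pads' length; the fingertips stand 19 mm ahead of it and the grasp point (between the pads) is the TCP; z points along the fingers, x is the direction in which the jaws open and shut, and the axes are right-handed (so a half turn about z gives the same grasp; the last joint's range is limited). The gripper opens to 85 mm and grips with 20 to 120 N. Pads are 22 mm wide; open, the fingers measure 114 mm over their backs; the gripper's body (76 mm by 85 mm) begins 54 mm behind the grasp point. The pads swing forward as they close: fully open they stand 13 mm farther back than shut.
Start: joints at [53.325, 21.807, 74.336, -0, 83.858, -12.336], TCP at [0.227, 0.501, 0.25] pointing down, gripper open.
Joint ranges: [-178.18, 178.18], [-50.72, 133.34], [12.68, 142.11], [-81.47, 261.47], [9.98, 163.14], [-165.26, 165.26]. Speed limits (degrees/s): [136.94, 136.94, 180, 180, 180, 180].

INTERFACE

Orientations are given as a 3x3 rotation matrix whose columns are the frame's x, y, z axes.
In Python, from rig import env, cams, order gives the robot as it stands.
- The arm moves only by the tool step_arm, never from a script. Its argument "steps" is a list of rows, each an object with "xyz": the shift along the tool's x, y, z normalised to -1 to 1, where 1 is 0.04 m, a list of three; "turn": the turn, a rotation vector about the tool's x, y, z normalised to -1 to 1, where 1 is 0.08 rad, a list of three; "gripper": the gripper command: -1 is shut, 1 is fully open, values between are in proportion. A call has 1 to 20 rows; each row shifts and turns the commanded pose from where the row before left it, along the tool's axes as they then stand; what a row does not reach is not made up. A row lasts 1/12 s, in which the tool goes at most 41.7 mm and 7.16 degrees, less where a joint would pass 70% of its speed; a pose out of reach is approached as far as the arm can. A call with a number of a shift or a turn outside -1 to 1 is refused whole. A call with a gripper value outside its range is refused whole. The fingers move at their own pace and stop on an object; "squeeze" is the grip in N (left out, the last holds). Time passes only in rows, so rows that do not move let the fingers close. It gives the time, the measured TCP pose, the force and the opening at its end, in the units of the state.
- env.observe(): the state, without advancing time (a new reading comes with each control period).
- cams.get_image(name): name is "scene" or "top" or "wrist"; returns (picture, depth): 420x560x3 uint8, red, green, blue; 420x560 float32, m along the optical axis (not along the pixel's ray), 0 where there is no reading.
- cams.camera_info(name): a dict with "fx", "fy", "cx", "cy" (pixels), "extrinsics" (4x4, takes a point from camera to world coordinates). Camera axes: x right, y down, z forward; pixel columns grow to the right and rows downward; lengths in m; the calibration is good to about 2 mm. The wrist camera is an equidistant fisheye: a pixel r from the principal point sees the ray r / f radians off the axis. A picture is of the moment at which its call begins: read the wrist's pose just before it. camera_info takes no time and is no camera call; for the wrist camera it gives the pose at the moment of the call.
- order.close_job(): hands the job in, once; it reports no verdict.
The state is a dict: "time_s": time; "q": joint angles; "qvel": joint speeds; "joint_efforts": joint torques, N m; "position": TCP position; "tool_rot": TCP orientation; "ft_force": force on the tool from outside, world axes, zero at the start; "wrist_torque": the same for the moment, N m; "grip_width": finger opening in m.
Only numpy, scipy, OpenCV 4.12 (cv2) and the standard library are available. Lean on these libraries where they do the work, as an engineer would, in place of code of your own. Each camera call takes 0.05 s, during which the arm holds its last target. There are 200 camera calls.

TASK

Put the short square turning tool (not the long one) down flat in the open well of the pale painted tool housing and let go of it. Then slide the metal cover along its rails over the well, using the upright bar on it, until it is fully home and its springy front tab has clicked down behind the ledge. Leave it shut and let go.

Things in the scene. Friction and masses are not known exactly. Their poses are not given: they have to be found in the camera images.
- housing: Pale painted housing fixed on the table, 128 (x) x 324 (y) x 52 mm to its rail tops; origin: centre of its underside; its y lies within 0.3 rad of world y. Open well 104 (x) x 130 mm (y), centred at x 0, y -63 mm, floor at z 6, mouth z 40, rail tops z 52 mm. The +y part is a deck where the open cover is parked; the -y end bears the ledge, a steel bar along x at y -143, top z 44.5 mm.
- cover_grip (a point): Centre of the upright bar, 60 (x) x 12 (y) x 30 mm high, amid the flat 112 x 140 x 5 mm slide cover, whose top is 15 mm below this point. Axes as the housing's. Slides only along housing y (2 N friction); starts open near y +93 mm, closes to -y. Home at a hard stop: y -62 mm in the housing's frame, 61 mm up. The last 20 mm take up to 10 N while the tab rides over the ledge.
- tab (a joint): Springy steel tab 28 mm wide reaching 25 mm out of the middle of the cover's front (-y) edge, with a round hook under its tip. Value: its lift angle in rad; 0 lying flat, about 0.18 while on top of the ledge, back to 0 once clicked down behind it. It moves by itself as the cover is pushed.
- tool_mid (a point): Centre of the short turning tool: square steel bar 20 x 20 x 80 mm (long along its own y, level), small brass cutting tip at one end, 0.25 kg, lying on the table left or right of the housing, roughly along world y; this point is 10 mm up. The similar tool on the other side is 25 x 25 x 150 mm and too long for the well.

How it is judged:
By the outcome, as a careful person would: the job done as asked, in the order asked, and still so for the second after the job is handed in, with the robot touching nothing.
It also fails if it takes over 54 s, if anything falls off the work surface, if the arm or the gripper's body presses on something with over 40 N, if the wrist force passes 120 N, or if a joint passes its speed limit or range.

## Working session

There is one attempt and no reset: what is moved stays moved. The work goes in short steps, Python scripts to look and compute and a tool call to move; the robot and the scene stay as the last step left them, time stands still between calls to the robot, and variables do not carry over. Pictures are saved under pics/ and viewed, about 8 in all and at most 12, crops included, and the job is handed in when it is done.

Besides the shell and the picture viewer there is one more tool, called as a command line: name --argument value ..., lists and objects as JSON in quotes. step_arm: Moves the arm, as the interface text tells. Scaled input: -1 to 1 covers 0.04 m each way for a shift and 0.08 rad each way for a turn. Its arguments: {"type":"object","properties":{"steps":{"type":"array"},"squeeze":{"type":"number"}},"required":["steps"]}

```bash
ls; mkdir -p pics; python3 - <<'E'
from rig import env,cams,order
import cv2,numpy as np
s=env.observe();print(s['time_s'],s['position'],s['tool_rot'],s['grip_width'])
for n in("scene","top"):
    im,d=cams.get_image(n);cv2.imwrite(f"pics/{n}0.png",im[...,::-1]);np.savez(f"{n}0.npz",im=im,d=d)
    c=cams.camera_info(n);print(n,c['fx'],c['cx'],c['cy'],np.round(c['extrinsics'],4).tolist(),(d>0).mean())
E
```

```text
pics
0.0 [0.2265168  0.50090088 0.24970921] [[ 4.12129714e-01  9.11124775e-01 -8.61745577e-04]
 [ 9.11124040e-01 -4.12130511e-01 -1.19413792e-03]
 [-1.44316029e-03 -2.93017392e-04 -9.99998916e-01]] 0.08547196395798583
scene 420.62843527673436 277.1246958763412 209.1779952961616 [[-0.5309, 0.5954, -0.603, 1.027], [0.8474, 0.372, -0.3788, 0.3347], [-0.0013, -0.7121, -0.7021, 0.6429], [0.0, 0.0, 0.0, 1.0]] 0.9958928571428571
top 491.7037608472087 279.3997188458649 206.47626153522654 [[0.0156, -0.9968, 0.0782, 0.4381], [-0.9999, -0.0157, -0.0007, 0.0142], [0.0019, -0.0782, -0.9969, 1.1274], [0.0, 0.0, 0.0, 1.0]] 0.9963477891156463
```

View pics/top0.png

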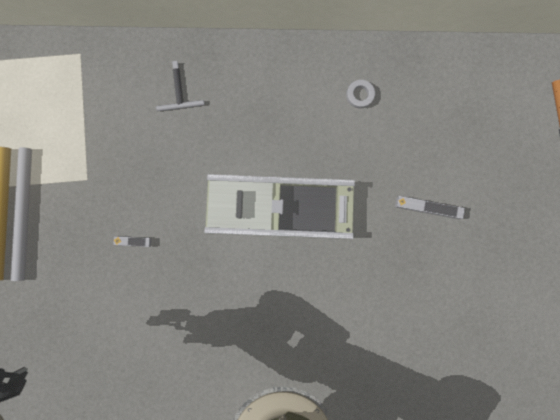

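View pics/scene0.png

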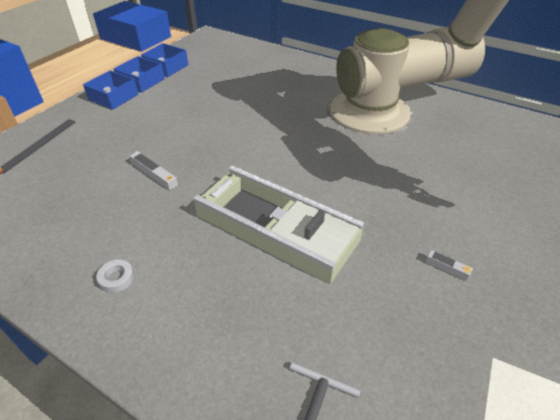

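The top view shows the short tool at about (133,241), the long one at (431,207), the housing centred at about (280,206), and the cover's bar at (239,204). In the scene view they are at (449,265), (153,170), (277,220) and (315,224). Next I measure them in both views.

```bash
cat > h.py <<'E'
import numpy as np,cv2
from rig import env,cams,order
def cloud(n,d):
    c=cams.camera_info(n);v,u=np.mgrid[:420,:560]
    p=np.stack([(u-c['cx'])/c['fx']*d,(v-c['cy'])/c['fy']*d,d],-1)
    E=np.array(c['extrinsics']);return p@E[:3,:3].T+E[:3,3]
def ray(n,uv,z):
    c=cams.camera_info(n);E=np.array(c['extrinsics'])
    r=E[:3,:3]@np.array([(uv[0]-c['cx'])/c['fx'],(uv[1]-c['cy'])/c['fy'],1]);o=E[:3,3]
    return o+r*(z-o[2])/r[2]
def rect(P):
    (c,wh,a)=cv2.minAreaRect((P[:,:2]*1000).astype(np.float32))
    b=cv2.boxPoints((c,wh,a));e=max([b[1]-b[0],b[2]-b[1]],key=np.linalg.norm)
    if e[1]<0:e=-e
    return np.round(c,1),np.round(wh,1),round(float(np.degrees(np.arctan2(-e[0],e[1]))),2) # yaw of long axis vs world y
E
python3 - <<'E'
from h import *
for n in("top","scene"):
    f=np.load(n+"0.npz");W=cloud(n,f['d']);im=f['im']
    x,y,z=W[...,0],W[...,1],W[...,2]
    tab=(abs(x-.45)<.1)&(abs(y-.2)<.02);print(n,"table z",np.median(z[tab]),z[tab].std())
    for nm,c,r,lo,hi in(("tool",(.37,.31),.07,.012,.05),("long",(.43,-.30),.1,.012,.05),("rail",(.44,.01),.2,.046,.06),("bar",(.44,.1),.09,.068,.09),("all",(.44,.01),.2,.03,.06)):
        m=(np.hypot(x-c[0],y-c[1])<r)&(z>lo)&(z<hi)
        if nm!='all':
            k,l,st,ce=cv2.connectedComponentsWithStats(m.astype(np.uint8)) ; 
            if nm!='rail': m=l==1+np.argmax(st[1:,4])
        P=W[m];print(nm,len(P),rect(P),np.round(P.mean(0),4),np.round(np.percentile(P[:,2],[10,50,90]),4))
E
```

```text
top table z -0.00019268539185657296 0.0021001863517735083
tool 50 (array([434.6, 321.8]), array([ 6.7, 32.6]), 0.89) [0.4345 0.3189 0.0191] [0.0159 0.0192 0.0219]
long 140 (array([ 523.3, -315. ]), array([86.3,  9.9]), -9.75) [ 0.5219 -0.3157  0.0242] [0.0198 0.0246 0.0276]
rail 2995 (array([523.8,  13.2]), array([322.6, 128.6]), -1.42) [0.5218 0.0479 0.0498] [0.0465 0.0494 0.0537]
bar 95 (array([512.8, 101.1]), array([32.6, 11.3]), -88.75) [0.5129 0.1011 0.0755] [0.0728 0.0754 0.0782]
all 5553 (array([523.8,  13.3]), array([324.5, 128.7]), -1.42) [0.5229 0.0385 0.0465] [0.0405 0.0463 0.0527]
scene table z -0.00010311213842184586 0.001090187995404729
tool 62 (array([435.2, 324.1]), array([33., 11.]), -3.64) [0.4342 0.3208 0.02  ] [0.0188 0.0201 0.021 ]
long 83 (array([ 523. , -313.6]), array([84.8, 11.5]), -9.76) [ 0.5224 -0.3146  0.0239] [0.0225 0.0238 0.0252]
rail 2815 (array([521.5,  15. ]), array([323.3, 131.8]), -1.46) [0.5256 0.0533 0.0496] [0.0463 0.0501 0.0525]
bar 100 (array([511.7, 103.6]), array([12.4, 36.5]), 86.97) [0.5129 0.1045 0.0747] [0.0715 0.0751 0.0768]
all 6195 (array([521.7,  14.9]), array([325. , 132.3]), -1.46) [0.5266 0.0427 0.0452] [0.038  0.0457 0.0518]
```

```bash
python3 - <<'E'
from h import *
for n in("top","scene"):
    f=np.load(n+"0.npz");W=cloud(n,f['d']);im=f['im']
    x,y,z=W[...,0],W[...,1],W[...,2]
    for nm,c,r,lo,hi in(("tool",(.45,.31),.08,.012,.05),("long",(.52,-.31),.12,.012,.05),("bar",(.525,.10),.08,.068,.09)):
        m=(np.hypot(x-c[0],y-c[1])<r)&(z>lo)&(z<hi)
        k,l,st,ce=cv2.connectedComponentsWithStats(m.astype(np.uint8)); m=l==1+np.argmax(st[1:,4])
        P=W[m];v,u=np.nonzero(m);print(n,nm,len(P),rect(P),np.round(np.percentile(P[:,2],[10,50,90]),4),"px",u.mean(),v.mean(),"ray",np.round(ray(n,(u.mean(),v.mean()),np.median(P[:,2])),4))
E
```

```text
top tool 318 (array([441.8, 344.8]), array([80.3, 19.8]), -2.22) [0.0169 0.0197 0.0227] px 131.51572327044025 241.12893081761007 ray [0.4417 0.3443 0.0197]
top long 788 (array([ 529.2, -326. ]), array([150.5,  25.6]), -9.8) [0.0221 0.0254 0.0282] px 429.8794416243655 206.996192893401 ray [ 0.5287 -0.325   0.0254]
top bar 162 (array([525.8, 101.2]), array([12.4, 58.7]), 88.87) [0.0724 0.0756 0.0781] px 238.7469135802469 203.64814814814815 ray [0.5254 0.1008 0.0756]
scene tool 484 (array([440.2, 347. ]), array([79.4, 24.3]), -3.48) [0.015  0.0198 0.0213] px 449.7417355371901 263.504132231405 ray [0.4435 0.348  0.0198]
scene long 577 (array([ 528.8, -324.3]), array([153.3,  26.6]), -9.62) [0.0159 0.0235 0.0254] px 153.39688041594454 168.56152512998267 ray [ 0.5335 -0.3151  0.0235]
scene bar 189 (array([524.3, 103.2]), array([12.6, 61.6]), 88.15) [0.0706 0.075  0.0768] px 314.6984126984127 220.85185185185185 ray [0.5284 0.1044 0.075 ]
```

The two views agree to about 2 mm. The tool is at (0.4415, 0.3455) with its top at 20 mm and yaw about -2.7°. The housing is at (0.523, 0.014), yaw -1.44°, and the bar at (0.525, 0.102) with its top at 76 mm. I turn the jaws first.

step_arm --steps '[{"xyz": [0,0,0],"turn": [0,0,1],"gripper": 0.2},{"xyz": [0,0,0],"turn": [0,0,1],"gripper": 0.2},{"xyz": [0,0,0],"turn": [0,0,1],"gripper": 0.2},{"xyz": [0,0,0],"turn": [0,0,1],"gripper": 0.2},{"xyz": [0,0,0],"turn": [0,0,1],"gripper": 0.2},{"xyz": [0,0,0],"turn": [0,0,1],"gripper": 0.2},{"xyz": [0,0,0],"turn": [0,0,1],"gripper": 0.2},{"xyz": [0,0,0],"turn": [0,0,1],"gripper": 0.2},{"xyz": [0,0,0],"turn": [0,0,1],"gripper": 0.2},{"xyz": [0,0,0],"turn": [0,0,1],"gripper": 0.2},{"xyz": [0,0,0],"turn": [0,0,1],"gripper": 0.2},{"xyz": [0,0,0],"turn": [0,0,1],"gripper": 0.2},{"xyz": [0,0,0],"turn": [0,0,1],"gripper": 0.2},{"xyz": [0,0,0],"turn": [0,0,1],"gripper": 0.2},{"xyz": [0,0,0],"turn": [0,0,0.9],"gripper": 0.2},{"xyz": [0,0,0],"turn": [0,0,0],"gripper": 0.2}]' --squeeze 40

```text
time_s: 1.43
position: [0.2266, 0.501, 0.25]
tool_rot: [[0.999, -0.048, -0.0], [-0.048, -0.999, -0.001], [-0.0, 0.001, -1.0]]
ft_force: [-0.8, 0.1, -0.4]
grip_width: 0.0514
```

```bash
cat >> h.py <<'E'
def go(x,y,z,yaw=None):
    "shift in tool axes, in units; yaw: wanted angle of tool x about world z (deg)"
    s=env.observe();R=np.array(s['tool_rot']);p=np.array(s['position'])
    a=np.degrees(np.arctan2(R[1,0],R[0,0]))
    print('t',round(s['time_s'],2),'p',p.round(4),'ang',a.round(2),'z',R[:,2].round(4),'w',round(s['grip_width'],4),'F',np.round(s['ft_force'],1),'q6',round(s['q'][5],1))
    print('units',(R.T@(np.array([x,y,z])-p)/.04).round(2),'' if yaw is None else ('turn z',round(-(yaw-a)/np.degrees(.08),2)))
E
python3 -c "
from h import *
go(.4415,.3455,.12,-2.7)"
```

```text
t 1.43 p [0.2266 0.501  0.25  ] ang -2.78 z [-5.e-04 -6.e-04 -1.e+00] w 0.0514 F [-0.8  0.1 -0.4] q6 56.1
units [5.56 3.62 3.25] ('turn z', np.float64(-0.02))
```

step_arm --steps '[{"xyz": [0.7,0.45,0.4],"turn": [0,0,0],"gripper": 0.2},{"xyz": [0.7,0.45,0.4],"turn": [0,0,0],"gripper": 0.2},{"xyz": [0.7,0.45,0.4],"turn": [0,0,0],"gripper": 0.2},{"xyz": [0.7,0.45,0.4],"turn": [0,0,0],"gripper": 0.2},{"xyz": [0.7,0.45,0.4],"turn": [0,0,0],"gripper": 0.2},{"xyz": [0.7,0.45,0.4],"turn": [0,0,0],"gripper": 0.2},{"xyz": [0.7,0.45,0.4],"turn": [0,0,0],"gripper": 0.2},{"xyz": [0.65,0.45,0.4],"turn": [0,0,0],"gripper": 0.2},{"xyz": [0,0,0],"turn": [0,0,0],"gripper": 0.2},{"xyz": [0,0,0],"turn": [0,0,0],"gripper": 0.2}]'

```text
time_s: 2.27
position: [0.4424, 0.346, 0.1213]
tool_rot: [[0.999, -0.047, -0.002], [-0.047, -0.999, -0.001], [-0.002, 0.001, -1.0]]
ft_force: [-0.9, 0.3, -0.3]
grip_width: 0.0514
```

```bash
python3 - <<'E'
from h import *
go(.4415,.3455,.022,-2.7)
c=cams.camera_info('wrist');im,d=cams.get_image('wrist');cv2.imwrite('pics/w1.png',im[...,::-1]);np.savez('w1.npz',im=im,d=d,E=c['extrinsics'])
print({k:c[k] for k in('fx','fy','cx','cy')});print(np.round(c['extrinsics'],3))
E
```

```text
t 2.27 p [0.4424 0.346  0.1213] ang -2.68 z [-2.1e-03 -9.0e-04 -1.0e+00] w 0.0514 F [-0.9  0.3 -0.3] q6 28.6
units [-0.02  0.01  2.48] ('turn z', np.float64(0.0))
{'fx': 325.19226210127806, 'fy': 325.19226210127806, 'cx': 279.50040402285646, 'cy': 214.61795974882241}
[[ 0.999 -0.044 -0.016  0.447]
 [-0.047 -0.948 -0.314  0.426]
 [-0.001  0.314 -0.949  0.244]
 [ 0.     0.     0.     1.   ]]
```

View pics/w1.png

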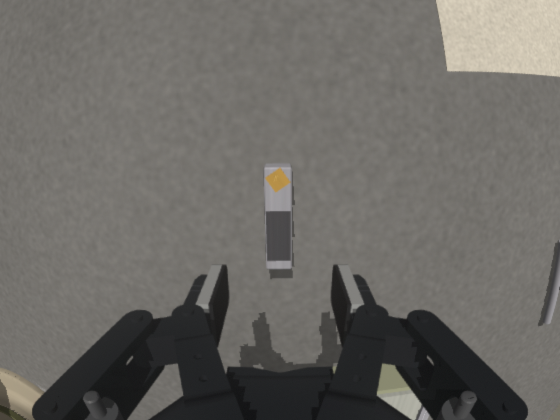

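The wrist view shows the short tool, tip at (278,180), centre at about (278,217) and centred between the jaws. That fits the top-view position to a few mm. I descend and grip.

step_arm --steps '[{"xyz": [0,0.05,0.6],"turn": [0,0,0],"gripper": 0.2},{"xyz": [0,0,0.6],"turn": [0,0,0],"gripper": 0.2},{"xyz": [0,0,0.6],"turn": [0,0,0],"gripper": 0.2},{"xyz": [0,0,0.4],"turn": [0,0,0],"gripper": 0.2},{"xyz": [0,0,0.25],"turn": [0,0,0],"gripper": 0.2},{"xyz": [0,0,0],"turn": [0,0,0],"gripper": 0.2},{"xyz": [0,0,0],"turn": [0,0,0],"gripper": -1},{"xyz": [0,0,0],"turn": [0,0,0],"gripper": -1},{"xyz": [0,0,0],"turn": [0,0,0],"gripper": -1},{"xyz": [0,0,0],"turn": [0,0,0],"gripper": -1},{"xyz": [0,0,0],"turn": [0,0,0],"gripper": -1},{"xyz": [0,0,0],"turn": [0,0,0],"gripper": -1},{"xyz": [0,0,0],"turn": [0,0,0],"gripper": -1},{"xyz": [0,0,0],"turn": [0,0,0],"gripper": -1}]' --squeeze 50

```text
time_s: 3.48
position: [0.4422, 0.3456, 0.0259]
tool_rot: [[0.999, -0.046, 0.002], [-0.046, -0.999, 0.002], [0.002, -0.002, -1.0]]
ft_force: [-2.0, 0.7, 6.5]
grip_width: 0.0186
```

step_arm --steps '[{"xyz": [0,0,-0.3],"turn": [0,0,0],"gripper": -1},{"xyz": [0,0,-0.7],"turn": [0,0,0],"gripper": -1},{"xyz": [0,0,-0.8],"turn": [0,0,0],"gripper": -1},{"xyz": [0,0,-0.8],"turn": [0,0,0],"gripper": -1},{"xyz": [0,0,-0.5],"turn": [0,0,0],"gripper": -1},{"xyz": [0,0,0],"turn": [0,0,0],"gripper": -1},{"xyz": [0,0,0],"turn": [0,0,0],"gripper": -1}]'

```text
time_s: 4.07
position: [0.4417, 0.3451, 0.1492]
tool_rot: [[0.999, -0.046, 0.002], [-0.046, -0.999, 0.001], [0.002, -0.001, -1.0]]
ft_force: [-0.4, -0.4, -3.2]
grip_width: 0.0184
```

```bash
python3 - <<'E'
from h import *
go(.5212,-.0545,.135,-1.44)
im,d=cams.get_image('wrist');im2,d2=cams.get_image('scene')
cv2.imwrite('pics/w2.png',np.hstack([im[100:420,80:480],im2[100:420,160:560]])[...,::-1])
E
```

```text
t 4.07 p [0.4417 0.3451 0.1492] ang -2.63 z [ 1.9e-03  9.0e-04 -1.0e+00] w 0.0184 F [-0.4 -0.4 -3.2] q6 28.5
units [2.44 9.89 0.35] ('turn z', np.float64(-0.26))
```

View pics/w2.png

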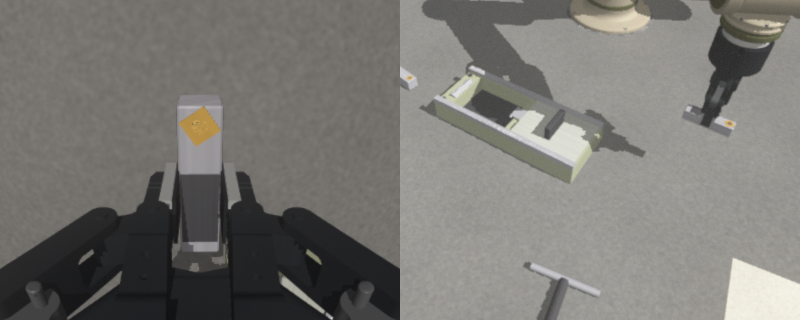

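The tool is held level and centred. I carry it over the well.

step_arm --steps '[{"xyz": [0.17,0.7,0],"turn": [0,0,0],"gripper": -1},{"xyz": [0.17,0.7,0],"turn": [0,0,0],"gripper": -1},{"xyz": [0.18,0.7,0],"turn": [0,0,0],"gripper": -1},{"xyz": [0.17,0.7,0],"turn": [0,0,0],"gripper": -1},{"xyz": [0.18,0.7,0],"turn": [0,0,0],"gripper": -1},{"xyz": [0.17,0.7,0],"turn": [0,0,0],"gripper": -1},{"xyz": [0.18,0.7,0],"turn": [0,0,0],"gripper": -1},{"xyz": [0.17,0.7,0],"turn": [0,0,0],"gripper": -1},{"xyz": [0.18,0.7,0],"turn": [0,0,0],"gripper": -1},{"xyz": [0.17,0.7,0],"turn": [0,0,0],"gripper": -1},{"xyz": [0.18,0.7,0],"turn": [0,0,0],"gripper": -1},{"xyz": [0.17,0.7,0],"turn": [0,0,0],"gripper": -1},{"xyz": [0.18,0.7,0],"turn": [0,0,0],"gripper": -1},{"xyz": [0.17,0.7,0],"turn": [0,0,0],"gripper": -1},{"xyz": [0,0.1,0],"turn": [0,0,-0.25],"gripper": -1},{"xyz": [0,0,0],"turn": [0,0,0],"gripper": -1},{"xyz": [0,0,0],"turn": [0,0,0],"gripper": -1}]'

```text
time_s: 5.58
position: [0.5204, -0.0548, 0.1471]
tool_rot: [[1.0, -0.027, -0.003], [-0.027, -1.0, 0.001], [-0.003, -0.001, -1.0]]
ft_force: [-0.5, 0.8, -1.5]
grip_width: 0.0185
```

```bash
python3 - <<'E'
from h import *
go(.5212,-.0545,.034,-1.44)
im,d=cams.get_image('wrist')
cv2.imwrite('pics/w3.png',im[...,::-1])
E
```

```text
t 5.58 p [ 0.5204 -0.0548  0.1471] ang -1.56 z [-0.0026  0.0011 -1.    ] w 0.0185 F [-0.5  0.8 -1.5] q6 -17.4
units [ 0.03 -0.01  2.83] ('turn z', np.float64(-0.03))
```

View pics/w3.png

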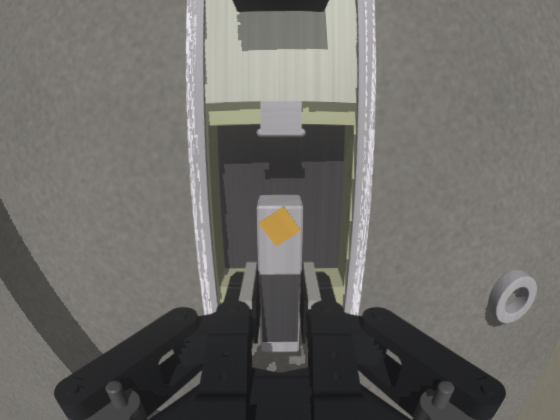

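The tool sits over the well, centred between the rails, with the tab at (281,118) well clear. I lower it.

step_arm --steps '[{"xyz": [0,0,0.6],"turn": [0,0,0],"gripper": -1},{"xyz": [0,0,0.6],"turn": [0,0,0],"gripper": -1},{"xyz": [0,0,0.6],"turn": [0,0,0],"gripper": -1},{"xyz": [0,0,0.5],"turn": [0,0,0],"gripper": -1},{"xyz": [0,0,0.2],"turn": [0,0,0],"gripper": -1},{"xyz": [0,0,0.2],"turn": [0,0,0],"gripper": -1},{"xyz": [0,0,0.12],"turn": [0,0,0],"gripper": -1},{"xyz": [0,0,0],"turn": [0,0,0],"gripper": -1},{"xyz": [0,0,0],"turn": [0,0,0],"gripper": -1}]'

```text
time_s: 6.38
position: [0.5214, -0.055, 0.0361]
tool_rot: [[1.0, -0.026, 0.001], [-0.026, -1.0, -0.0], [0.001, 0.0, -1.0]]
ft_force: [0.2, -0.3, -2.3]
grip_width: 0.0188
```

step_arm --steps '[{"xyz": [0,0,0.06],"turn": [0,0,0],"gripper": -1},{"xyz": [0,0,0.06],"turn": [0,0,0],"gripper": -1},{"xyz": [0,0,0],"turn": [0,0,0],"gripper": -1},{"xyz": [0,0,0],"turn": [0,0,0],"gripper": -1}]'

```text
time_s: 6.72
position: [0.5215, -0.0552, 0.0319]
tool_rot: [[1.0, -0.026, 0.002], [-0.026, -1.0, -0.001], [0.002, 0.001, -1.0]]
ft_force: [-1.4, 0.3, 6.8]
grip_width: 0.019
```

The tool is on the floor (TCP z 0.0319, 6.8 N). I release and raise the arm.

step_arm --steps '[{"xyz": [0,0,0],"turn": [0,0,0],"gripper": -0.4},{"xyz": [0,0,0],"turn": [0,0,0],"gripper": -0.2},{"xyz": [0,0,0],"turn": [0,0,0],"gripper": 0},{"xyz": [0,0,0],"turn": [0,0,0],"gripper": 0},{"xyz": [0,0,0],"turn": [0,0,0],"gripper": 0},{"xyz": [0,0,-0.3],"turn": [0,0,0],"gripper": 0},{"xyz": [0,0,-0.7],"turn": [0,0,0],"gripper": 0},{"xyz": [0,0,-0.8],"turn": [0,0,0],"gripper": 0},{"xyz": [0,0,-0.8],"turn": [0,0,0],"gripper": 0},{"xyz": [0,0,-0.7],"turn": [0,0,0],"gripper": 0},{"xyz": [0,0,0],"turn": [0,0,0],"gripper": 0},{"xyz": [0,0,0],"turn": [0,0,0],"gripper": 0}]'

```text
time_s: 7.72
position: [0.5214, -0.0551, 0.1638]
tool_rot: [[1.0, -0.026, 0.003], [-0.026, -1.0, -0.001], [0.003, 0.001, -1.0]]
ft_force: [-0.6, -0.3, -0.1]
grip_width: 0.0427
```

```bash
python3 - <<'E'
from h import *
go(.5255,.102,.15,-91.44)
im,d=cams.get_image('wrist')
cv2.imwrite('pics/w4.png',im[...,::-1])
E
```

```text
t 7.72 p [ 0.5214 -0.0551  0.1638] ang -1.49 z [ 2.8e-03 -9.0e-04 -1.0e+00] w 0.0427 F [-0.6 -0.3 -0.1] q6 -17.5
units [ 0.   -3.93  0.34] ('turn z', np.float64(19.62))
```

View pics/w4.png

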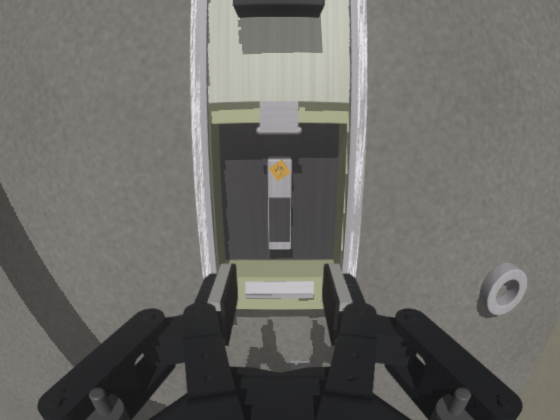

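The tool lies flat inside the well, at (280,205), clear of the ledge and the tab. I turn the jaws to line up with the bar.

step_arm --steps '[{"xyz": [0,0,0],"turn": [0,0,1],"gripper": 0},{"xyz": [0,0,0],"turn": [0,0,1],"gripper": 0},{"xyz": [0,0,0],"turn": [0,0,1],"gripper": 0},{"xyz": [0,0,0],"turn": [0,0,1],"gripper": 0},{"xyz": [0,0,0],"turn": [0,0,1],"gripper": 0},{"xyz": [0,0,0],"turn": [0,0,1],"gripper": 0},{"xyz": [0,0,0],"turn": [0,0,1],"gripper": 0},{"xyz": [0,0,0],"turn": [0,0,1],"gripper": 0},{"xyz": [0,0,0],"turn": [0,0,1],"gripper": 0},{"xyz": [0,0,0],"turn": [0,0,1],"gripper": 0},{"xyz": [0,0,0],"turn": [0,0,1],"gripper": 0},{"xyz": [0,0,0],"turn": [0,0,1],"gripper": 0},{"xyz": [0,0,0],"turn": [0,0,1],"gripper": 0},{"xyz": [0,0,0],"turn": [0,0,1],"gripper": 0},{"xyz": [0,0,0],"turn": [0,0,1],"gripper": 0},{"xyz": [0,0,0],"turn": [0,0,1],"gripper": 0},{"xyz": [0,0,0],"turn": [0,0,1],"gripper": 0},{"xyz": [0,0,0],"turn": [0,0,1],"gripper": 0},{"xyz": [0,0,0],"turn": [0,0,1],"gripper": 0},{"xyz": [0,0,0],"turn": [0,0,0.6],"gripper": 0}]'

```text
time_s: 9.43
position: [0.5203, -0.0549, 0.1609]
tool_rot: [[-0.027, -1.0, -0.003], [-1.0, 0.027, 0.001], [-0.001, 0.003, -1.0]]
ft_force: [-0.7, 0.1, 0.3]
grip_width: 0.0426
```

```bash
python3 -c "
from h import *
go(.5255,.102,.12,-91.44)"
```

```text
t 9.43 p [ 0.5203 -0.0549  0.1609] ang -91.57 z [-0.0034  0.0012 -1.    ] w 0.0426 F [-0.7  0.1  0.3] q6 72.6
units [-3.92 -0.03  1.03] ('turn z', np.float64(-0.03))
```

step_arm --steps '[{"xyz": [-0.6,0,0],"turn": [0,0,0],"gripper": 0},{"xyz": [-0.7,0,0.1],"turn": [0,0,0],"gripper": 0},{"xyz": [-0.7,0,0.2],"turn": [0,0,0],"gripper": 0},{"xyz": [-0.7,0,0.2],"turn": [0,0,0],"gripper": 0},{"xyz": [-0.7,0,0.2],"turn": [0,0,0],"gripper": 0},{"xyz": [-0.52,0,0.2],"turn": [0,0,0],"gripper": 0},{"xyz": [0,0,0],"turn": [0,0,0],"gripper": 0},{"xyz": [0,0,0],"turn": [0,0,0],"gripper": 0}]'

```text
time_s: 10.1
position: [0.5238, 0.1024, 0.125]
tool_rot: [[-0.021, -1.0, -0.004], [-1.0, 0.021, -0.0], [0.0, 0.004, -1.0]]
ft_force: [-0.6, 0.2, 0.0]
grip_width: 0.0425
```

```bash
python3 - <<'E'
from h import *
go(.5255,.102,.072,-91.44)
im,d=cams.get_image('wrist')
cv2.imwrite('pics/w5.png',im[...,::-1])
E
```

```text
t 10.1 p [0.5238 0.1024 0.125 ] ang -91.22 z [-3.6e-03 -1.0e-04 -1.0e+00] w 0.0425 F [-0.6  0.2  0. ] q6 89.6
units [ 0.01 -0.05  1.33] ('turn z', np.float64(0.05))
```

View pics/w5.png

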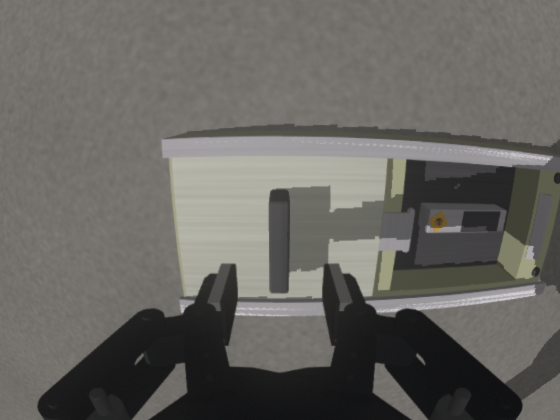

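The bar is centred between the jaws, at (279,240). I descend and grip it.

step_arm --steps '[{"xyz": [0,0,0.5],"turn": [0,0,0],"gripper": 0},{"xyz": [0,0,0.4],"turn": [0,0,0],"gripper": 0},{"xyz": [0,0,0.3],"turn": [0,0,0.05],"gripper": 0},{"xyz": [0,0,0],"turn": [0,0,0],"gripper": 0},{"xyz": [0,0,0],"turn": [0,0,0],"gripper": -1},{"xyz": [0,0,0],"turn": [0,0,0],"gripper": -1},{"xyz": [0,0,0],"turn": [0,0,0],"gripper": -1},{"xyz": [0,0,0],"turn": [0,0,0],"gripper": -1},{"xyz": [0,0,0],"turn": [0,0,0],"gripper": -1},{"xyz": [0,0,0],"turn": [0,0,0],"gripper": -1}]' --squeeze 50

```text
time_s: 10.98
position: [0.5252, 0.1015, 0.0798]
tool_rot: [[-0.027, -1.0, 0.002], [-1.0, 0.027, -0.001], [0.0, -0.002, -1.0]]
ft_force: [-1.3, -1.7, 6.5]
grip_width: 0.0105
```

```bash
python3 -c "
from h import *
go(.5215,-.0325,.0755,-91.44)"
```

```text
t 10.98 p [0.5252 0.1015 0.0798] ang -91.55 z [ 2.1e-03 -6.0e-04 -1.0e+00] w 0.0105 F [-1.3 -1.7  6.5] q6 89.8
units [3.35 0.   0.11] ('turn z', np.float64(-0.02))
```

step_arm --steps '[{"xyz": [0.1,0,-0.05],"turn": [0,0,0],"gripper": -1},{"xyz": [0.2,0,0],"turn": [0,0,0],"gripper": -1},{"xyz": [0.3,0,0],"turn": [0,0,0],"gripper": -1},{"xyz": [0.3,0,0],"turn": [0,0,0],"gripper": -1},{"xyz": [0.3,0,0],"turn": [0,0,0],"gripper": -1},{"xyz": [0.3,0,0],"turn": [0,0,0],"gripper": -1},{"xyz": [0.3,0,0],"turn": [0,0,0],"gripper": -1},{"xyz": [0.3,0,0],"turn": [0,0,0],"gripper": -1},{"xyz": [0.3,0,0],"turn": [0,0,0],"gripper": -1},{"xyz": [0.3,0,0],"turn": [0,0,0],"gripper": -1},{"xyz": [0.3,0,0],"turn": [0,0,0],"gripper": -1},{"xyz": [0.2,0,0],"turn": [0,0,0],"gripper": -1},{"xyz": [0,0,0],"turn": [0,0,0],"gripper": -1},{"xyz": [0,0,0],"turn": [0,0,0],"gripper": -1}]' --squeeze 60

```text
time_s: 12.15
position: [0.522, -0.0271, 0.0799]
tool_rot: [[-0.028, -1.0, 0.002], [-1.0, 0.028, -0.0], [0.0, -0.002, -1.0]]
ft_force: [6.9, -2.6, -13.9]
grip_width: 0.0101
```

```bash
python3 -c "
from h import *
go(.5215,-.0475,.0775,-91.44)"
```

```text
t 12.15 p [ 0.522  -0.0271  0.0799] ang -91.6 z [ 1.6e-03 -4.0e-04 -1.0e+00] w 0.0101 F [  6.9  -2.6 -13.9] q6 75.6
units [ 0.51 -0.    0.06] ('turn z', np.float64(-0.04))
```

step_arm --steps '[{"xyz": [0.05,0,0.03],"turn": [0,0,0],"gripper": -1},{"xyz": [0.08,0,0],"turn": [0,0,0],"gripper": -1},{"xyz": [0.08,0,0],"turn": [0,0,0],"gripper": -1},{"xyz": [0.08,0,0],"turn": [0,0,0],"gripper": -1},{"xyz": [0.08,0,0],"turn": [0,0,0],"gripper": -1},{"xyz": [0.08,0,0],"turn": [0,0,0],"gripper": -1},{"xyz": [0.05,0,0],"turn": [0,0,0],"gripper": -1},{"xyz": [0,0,0],"turn": [0,0,0],"gripper": -1},{"xyz": [0,0,0],"turn": [0,0,0],"gripper": -1}]'

```text
time_s: 12.9
position: [0.5215, -0.0466, 0.0798]
tool_rot: [[-0.027, -1.0, 0.002], [-1.0, 0.027, -0.001], [0.001, -0.002, -1.0]]
ft_force: [5.8, -0.7, -2.1]
grip_width: 0.0101
```

step_arm --steps '[{"xyz": [0.05,0,0],"turn": [0,0,0],"gripper": -1},{"xyz": [0.05,0,0],"turn": [0,0,0],"gripper": -1},{"xyz": [0,0,0],"turn": [0,0,0],"gripper": -1},{"xyz": [0,0,0],"turn": [0,0,0],"gripper": -1}]'

```text
time_s: 13.23
position: [0.5214, -0.0474, 0.0798]
tool_rot: [[-0.028, -1.0, 0.003], [-1.0, 0.028, 0.005], [-0.005, -0.003, -1.0]]
ft_force: [8.9, 19.0, -0.7]
grip_width: 0.0101
```

It meets the hard stop at y -0.0474 with 19 N, against an expected -0.0475. I ease off, release and look.

step_arm --steps '[{"xyz": [-0.07,0,0],"turn": [0,0,0],"gripper": -1},{"xyz": [0,0,0],"turn": [0,0,0],"gripper": -0.4},{"xyz": [0,0,0],"turn": [0,0,0],"gripper": 0},{"xyz": [0,0,0],"turn": [0,0,0],"gripper": 0},{"xyz": [0,0,0],"turn": [0,0,0],"gripper": 0},{"xyz": [0,0,-0.3],"turn": [0,0,0],"gripper": 0},{"xyz": [0,0,-0.7],"turn": [0,0,0],"gripper": 0},{"xyz": [0,0,-0.8],"turn": [0,0,0],"gripper": 0},{"xyz": [0,0,-0.8],"turn": [0,0,0],"gripper": 0},{"xyz": [0,0,-0.7],"turn": [0,0,0],"gripper": 0},{"xyz": [-0.7,0,-0.2],"turn": [0,0,0],"gripper": 0},{"xyz": [-0.8,0,0],"turn": [0,0,0],"gripper": 0},{"xyz": [-0.8,0,0],"turn": [0,0,0],"gripper": 0},{"xyz": [-0.8,0,0],"turn": [0,0,0],"gripper": 0},{"xyz": [-0.8,0,0],"turn": [0,0,0],"gripper": 0},{"xyz": [0,0,0],"turn": [0,0,0],"gripper": 0},{"xyz": [0,0,0],"turn": [0,0,0],"gripper": 0}]'

```text
time_s: 14.65
position: [0.5245, 0.1096, 0.2194]
tool_rot: [[-0.025, -1.0, -0.0], [-1.0, 0.025, -0.0], [0.0, 0.0, -1.0]]
ft_force: [-0.2, -0.0, -0.3]
grip_width: 0.0426
```

```bash
python3 - <<'E'
from h import *
go(.5215,-.0475,.0775,-91.44)
o=[]
for n,cx,cy,c in(("scene",250,205,None),("top",300,206,None)):
    im,d=cams.get_image(n);o.append(cv2.resize(im[cy-60:cy+60,cx-80:cx+80],(400,300),interpolation=cv2.INTER_CUBIC))
    W=cloud(n,d);x,y,z=W[...,0],W[...,1],W[...,2]
    m=(abs(x-.522)<.045)&(abs(y+.05)<.1)&(z>.068)&(z<.09);P=W[m];print(n,"bar",len(P),rect(P),np.median(P[:,2]).round(4))
    # heights along centre line near tab: cover front edge y_h=-132, ledge -143
    th=np.radians(-1.44);hy=(x-.523)*-np.sin(th)+(y-.0145)*np.cos(th);hx=(x-.523)*np.cos(th)+(y-.0145)*np.sin(th)
    for a in range(-166,-116,5):
        k=(abs(hx)<.011)&(abs(hy*1000-a)<2.5);print(a,k.sum(),np.round(np.median(z[k])*1000,1) if k.any() else '',end='; ')
    print()
cv2.imwrite('pics/f.png',np.hstack(o)[...,::-1])
E
```

```text
t 14.65 p [0.5245 0.1096 0.2194] ang -91.42 z [-4.e-04 -2.e-04 -1.e+00] w 0.0426 F [-0.2 -0.  -0.3] q6 90.6
units [ 3.93 -0.02  3.55] ('turn z', np.float64(0.01))
scene bar 165 (array([521.4, -45.5]), array([13.1, 58.8]), 88.85) 0.0749
-166 0 ; -161 6 38.9; -156 4 45.0; -151 15 46.0; -146 17 46.0; -141 18 45.9; -136 12 45.9; -131 20 45.5; -126 16 44.9; -121 16 46.0; 
top bar 159 (array([521.8, -48. ]), array([11.7, 58.7]), 87.71) 0.0757
-166 0 ; -161 20 39.7; -156 20 46.0; -151 20 46.9; -146 25 47.0; -141 24 46.2; -136 20 46.2; -131 22 46.3; -126 27 46.1; -121 21 46.0;
```

View pics/f.png

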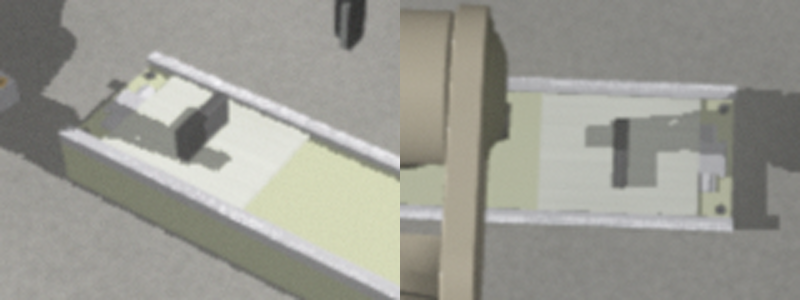

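The cover is shut and the tab lies flat: its heights are 45–47 mm over the ledge and at the tip, where about 50 mm would mean it was still riding up. The gripper is clear. I hand in.

```bash
python3 -c "
from rig import order
print(order.close_job())"
```

```text
the job is handed in; nothing more can be done
None
```

The short turning tool is lying flat in the housing's well. The cover is slid fully home with its tab down behind the ledge, and the gripper has let go and is clear. I handed the job in at about 15 s of the 54 s allowed.

**Last checks:**
- **Tool:** after release, the wrist camera showed it flat in the well, clear of the ledge and the tab.
- **Cover:** it met the hard stop at world y -47.4 mm with 19 N, against about -47.5 mm worked out for home. After release the bar measured y -48.0 mm in the top view and -45.5 mm in the scene view. The 2.5 mm gap between views matches the one seen at the start, so I take it as calibration error.
- **Tab:** its top read level at 45–47 mm over the ledge and near the tip in both views, so it is down and not riding on the ledge.
- **Force:** the highest wrist reading I saw at the end of any move was about 21 N. I did not sample it during the moves.

No check failed. One reading was odd: the gripper opening showed about 1.5–2 mm less than the known widths of the tool and the bar, but both grasps held.

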